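# Load the battery caddy and hold it up level

### The job

Set the loose square-ish battery pack, twin of the one already in the plywood caddy, down flat and square in the caddy's empty pocket without dropping it, and let go of it. Then take the caddy by its upright handle, lift it straight up about 10 cm off the bench and keep it still and level in the air with both packs seated: finish while holding it there, do not put it down. Leave everything else on the bench where it is.

Things in the scene. Friction and masses are not known exactly. Their poses are not given: they have to be found in the camera images.
- caddy: Loose plywood battery caddy: base 68 mm (its x) by 220 mm (its y), 8 mm thick, rims to 20 mm above its underside around two pockets, one at each end of its y axis, an upright handle plate between them. Origin: centre of the underside, z up. Stands on the bench at any yaw, left or right of the middle. Loaded it weighs under 0.9 kg, balanced at the handle.
- handle: Flat upright handle plate fixed to the caddy's middle: 60 mm along the caddy's x, 18 mm thick along the caddy's y, top 100 mm above the caddy's underside. Origin: centre of its foot, 8 mm above the caddy's underside. Grip it across its thickness, centrally, from above.
- handle_top (a point): Centre of the top edge of the handle plate, 100 mm above the caddy's underside; axes those of the caddy.
- pocket (a point): Centre of the floor of the EMPTY pocket, 70 mm from the handle along the caddy's +y, 8 mm above the caddy's underside; axes those of the caddy. Pocket 51 mm (x) by 65 mm (y), 12 mm deep, open above.
- pocket_full (a point): Centre of the floor of the pocket that is already full, at the caddy's -y end; same size and axes.
- pack: Black battery pack to be loaded, about 0.2 kg, on the bench: block 46 mm (its x) by 60 mm (its y) by 40 mm high, with a grey 6 mm high raised block, 23 by 40 mm, in the middle of its top (46 mm high in all). Origin: centre of the underside, z up. Fits the pocket either way round (x along the caddy's x) with 2.5 mm play on each side.
- other_pack: The twin battery pack already seated in the full pocket, loose in it; same size and axes as the pack to be loaded.
- slim_pack: Bystander: battery pack of another type, slimmer and longer, 34 by 88 by 34 mm plus a raised block of 6 mm; does not fit. Origin: centre of the underside.
- pod: Bystander: round black plastic fob, 56 mm across, 18 mm high, lying flat. Origin: centre of the underside.
- tape: Bystander: roll of paper tape lying flat, 80 mm across, 22 mm high. Origin: centre of the underside.
- screwdriver: Bystander: screwdriver lying at the back of the bench. Origin: on its underside.
- jar: Bystander: small glass jar, 60 mm across, 75 mm high, standing at the back. Origin: centre of the underside.
- wrench: Bystander: steel wrench lying at the left side of the bench. Origin: on its underside.
There are look-alikes about, which are no part of the job. What is shaped like the other_pack but blue, orange or turquoise is not meant.

How it is judged (in metres and radians):
On the way:
1. the pack sits flat and square in the empty pocket, let go of, with the caddy still on the bench (z of pack in the frame of pocket below 0.003 m and horizontal distance between pack and pocket below 0.005 m and angle between the x axis of pack and the x axis of caddy, either way round below 0.13 rad and angle between the z axis of pack and the z axis of caddy, either way round below 0.05 rad and contact force between the fingers and pack below 0.2 N and height (world z) of caddy below 0.006 m and angle between caddy's own z axis and vertical below 0.05 rad), for 0.2 s.
At the end, for the whole second after the job is handed in: Gripped by its handle, caddy underside 60-180 mm above the bench, level to 0.1 rad, still (20 mm/s, 0.1 rad/s), no bystander touching it; both packs in their pockets (5 mm of centre, 3 mm of floor, square to 0.13 rad, flat to 0.05 rad), untouched by the fingers (height (world z) of caddy between 0.06 and 0.18 m and angle between caddy's own z axis and vertical below 0.1 rad and linear speed of caddy below 0.02 m/s and angular speed of caddy below 0.1 rad/s and contact force between the fingers and handle above 4 N and contact force between the fingers and pack below 0.2 N and contact force between the fingers and other_pack below 0.2 N and contact force between caddy and slim_pack below 0.2 N and contact force between caddy and pod below 0.2 N and contact force between caddy and tape below 0.2 N and contact force between caddy and screwdriver below 0.2 N and contact force between caddy and jar below 0.2 N and contact force between caddy and wrench below 0.2 N and z of pack in the frame of pocket below 0.003 m and horizontal distance between pack and pocket below 0.005 m and angle between the x axis of each of pack, other_pack and the x axis of caddy, either way round below 0.13 rad and angle between the z axis of each of pack, other_pack and the z axis of caddy, either way round below 0.05 rad and z of other_pack in the frame of pocket_full below 0.003 m and horizontal distance between other_pack and pocket_full below 0.005 m); the arm keeps its last pose, push and grip.
It fails at once if the pack is dropped: falling faster than 0.6 m/s, held by nothing (linear speed of pack above 0.6 m/s and contact force between the fingers and pack below 0.1 N and contact force between pack and caddy below 0.1 N).
It fails at once if the caddy is tipped by more than 0.35 rad (angle between caddy's own z axis and vertical above 0.35 rad).
It fails at once if the pack already loaded comes out of its pocket (z of other_pack in the frame of pocket_full above 0.012 m).
It fails at once if another thing on the bench is pushed away by more than 30 mm (distance of any of slim_pack, pod, tape, screwdriver, jar, wrench from where it was at the start of the episode above 0.03 m).
It also fails if it takes over 54 s, if anything falls off the work surface, if the arm or the gripper's body presses on something with over 40 N, if the wrist force passes 120 N, or if a joint passes its speed limit or range.

### The arm

A 6-joint arm with a two-finger parallel gripper is mounted at the origin on the work surface. World frame = base frame: x ahead of the robot, y to its left, z up, the work surface at z = 0. Lengths are in mm, angles in rad, forces in N, time in s.
With the tool pointing down it reaches from about 300 to 950 mm from the base axis. Payload 3.1 kg.
Tool frame: the origin (TCP) lies between the finger pads; the fingertips stand 8 mm ahead of it and the grasp point (between the pads) lies 11 mm behind it; z points along the fingers, y is the line along which they close (so a half turn about z gives the same grasp; the last joint's range is limited). The gripper opens to 85 mm and grips with 20 to 120 N. Pads are 22 mm wide; open, the fingers measure 114 mm over their backs; the gripper's body (76 mm by 85 mm) begins 54 mm behind the grasp point. The pads swing forward as they close: fully open they stand 13 mm farther back than shut.
Start: joints at [-1.224, 0.308, 1.634, -0, 1.2, -0.07], TCP at [252.998, -571.511, 239.272] pointing down, gripper open.
Joint ranges: [-3.06, 3.06], [-0.79, 1.96], [0.05, 2.63], [-1.19, 4.34], [0.05, 2.64], [-2.94, 2.94]. Speed limits (rad/s): [2.79, 2.79, 3.14, 3.14, 3.14, 3.14].

### API

Orientations are given as a rotation vector (axis times angle).
In Python, from cell import env gives the robot as it stands.
- The arm moves only by the tool arm_command, never from a script. Its argument "deltas" is a list of rows, each a list of 3 entries, a list of its own where there are three numbers: the shift along the tool's x, y, z in cm, then the turn, a rotation vector about the tool's x, y, z in units of 8 degrees (1.0 is 8 degrees), then the finger opening in cm, from 0 to 8.54. In form: [[[dx, dy, dz], [wx, wy, wz], jaw], ...]. A call has 1 to 8 rows; each row is the pose to reach, as a shift and turn from the pose commanded when the call began, along the tool's axes at that moment; what a row does not reach only later rows make up. A row lasts 1/8 s, in which the tool goes at most 62.5 mm and 10.7 degrees, less where a joint would pass 70% of its speed; a pose out of reach is approached as far as the arm can. A call with a gripper value outside its range is refused whole. The fingers move at their own pace and stop on an object; the grip force is fixed at half the most. Time passes only in rows, so rows that repeat a pose let the fingers close. It gives the time, the measured TCP pose, the force, the opening and the grip force at its end, in the units of the state.
- env.sense(): the state, without advancing time (a new reading comes with each control period).
- env.read_camera(name): name is "side" or "top"; returns a dict with "image" (400x640x3 uint8, red, green, blue), "range_z" (400x640 float32, mm along the optical axis (not along the pixel's ray), 0 where there is no reading), "fx", "fy", "cx", "cy" (pixels), "dist_coeffs" ([k1, k2, p1, p2, k3] as OpenCV has them; the pictures are not rectified), "extrinsics" (4x4, takes a point from world to camera coordinates). Camera axes: x right, y down, z forward; pixel columns grow to the right and rows downward; lengths in mm; the calibration is good to about 2 mm. A picture is of the moment at which its call begins.
- env.close_job(): hands the job in; it is judged then, once.
The state is a dict: "time": time; "joint_positions": joint angles; "qvel": joint speeds; "effort": joint torques, N m; "position": TCP position; "tcp_rot": TCP orientation; "force": force on the tool from outside, world axes, zero at the start; "wrist_torque": the same for the moment, N m; "gripper_width": finger opening in mm; "gripper_force": force on a finger pad.
Only numpy, scipy, OpenCV 4.12 (cv2) and the standard library are available. Lean on these libraries where they do the work, as an engineer would, in place of code of your own. Each camera call takes 0.05 s, during which the arm holds its last target. There are 200 camera calls.

## Working session

There is one attempt and no reset: what is moved stays moved. The work goes in short steps, Python scripts to look and compute and a tool call to move; the robot and the scene stay as the last step left them, time stands still between calls to the robot, and variables do not carry over. Pictures are saved under pics/ and viewed, at most 10 in all, crops included, and the job is handed in when it is done.

Besides the shell and the picture viewer there is one more tool, called after ">>>" as name([rows], argument=value, ...), one row to a line, values as JSON. arm_command: Moves the arm, as the interface text tells. Its arguments: {"type":"object","properties":{"deltas":{"type":"array","items":{"type":"array"}}},"required":["deltas"]}

```bash
ls; mkdir -p pics; python3 - <<'E'
from cell import env
import cv2,numpy as np
for n in("top","side"):
    c=env.read_camera(n); cv2.imwrite(f"pics/{n}0.png",c["image"][...,::-1]); np.savez(f"{n}0.npz",**c)
    print(n,c["fx"],c["fy"],c["cx"],c["cy"],c["dist_coeffs"],np.round(c["extrinsics"],3).tolist(),(c["range_z"]>0).mean())
print(env.sense())
E
```

```text
pics
top 384.127301437653 384.127301437653 333.5914325613761 189.68790585272274 [-0.0029221  0.         0.         0.         0.       ] [[0.011, -1.0, -0.024, 116.223], [-0.997, -0.009, -0.075, 615.746], [0.075, 0.025, -0.997, 1066.621], [0.0, 0.0, 0.0, 1.0]] 0.9961796875
side 482.32768185425306 482.32768185425306 322.9127652484539 198.59195948139987 [-0.10561693  0.          0.          0.          0.        ] [[-0.883, -0.469, -0.022, 572.382], [-0.224, 0.462, -0.858, 149.456], [0.412, -0.753, -0.513, 1185.015], [0.0, 0.0, 0.0, 1.0]] 0.99270703125
{'time': 0.1, 'joint_positions': array([-1.22368306e+00,  3.08953746e-01,  1.63508360e+00, -4.82776347e-05,
        1.19973652e+00, -6.96700306e-02]), 'qvel': array([ 0.00026881, -0.00103174, -0.00353404,  0.00178686,  0.00093978,
        0.00042512]), 'effort': array([-1.01852140e-03, -4.16407192e+01, -2.77644718e+01, -1.27706780e-04,
        3.98828110e-03, -1.45140646e-07]), 'position': array([ 252.73486814, -570.79392085,  238.12802558]), 'tcp_rot': array([-3.07151089e+00, -6.49534768e-01,  5.43362038e-04]), 'force': array([ 0.20732571, -0.45560408, -0.163486  ]), 'wrist_torque': array([-0.01487739, -0.03985887,  0.02770809]), 'gripper_force': 0.0, 'gripper_width': 85.55132406701927}
```

View pics/top0.png

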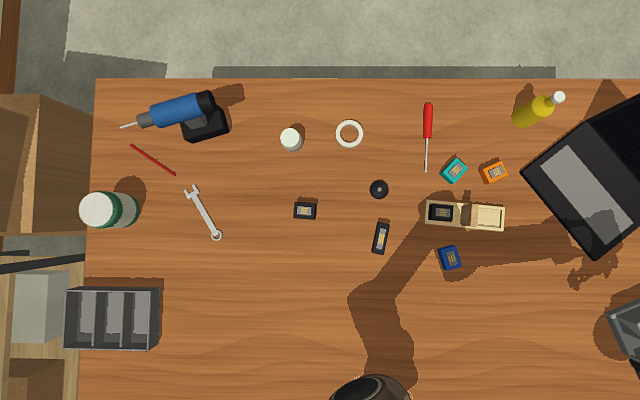

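View pics/side0.png

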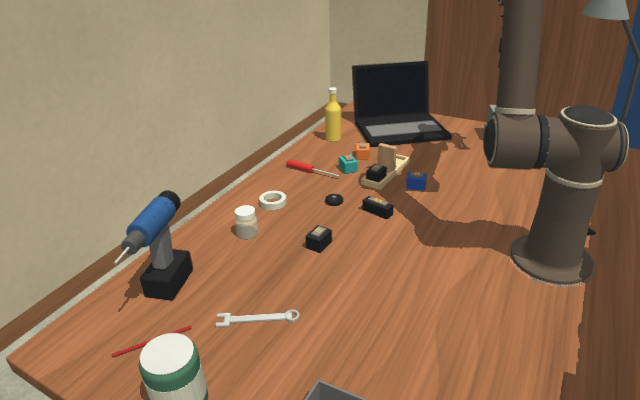

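The top view shows the loose pack at (305,210). The caddy is at (465,215), with its full pocket at (440,212) and the empty one at (490,217). The slim pack is at (380,237). In the side view the pack is at (319,238) and the caddy at (385,172).

```bash
cat > h.py <<'E'
import numpy as np,cv2
def world(c):
    "world xyz (mm) of each pixel from range_z"
    h,w=c["range_z"].shape; K=np.array([[c["fx"],0,c["cx"]],[0,c["fy"],c["cy"]],[0,0,1.]])
    uv=np.stack(np.meshgrid(np.arange(w),np.arange(h)),-1).reshape(-1,1,2).astype(float)
    n=cv2.undistortPoints(uv,K,np.array(c["dist_coeffs"])).reshape(h,w,2)
    z=c["range_z"][...,None]; P=np.concatenate([n*z,z],-1); E=np.array(c["extrinsics"])
    return (P-E[:3,3])@E[:3,:3]
def rays(c,px):
    K=np.array([[c["fx"],0,c["cx"]],[0,c["fy"],c["cy"]],[0,0,1.]]); E=np.array(c["extrinsics"])
    n=cv2.undistortPoints(np.array(px,float).reshape(-1,1,2),K,np.array(c["dist_coeffs"])).reshape(-1,2)
    return -E[:3,:3].T@E[:3,3],np.c_[n,np.ones(len(n))]@E[:3,:3]
def onplane(c,px,z):
    o,d=rays(c,px); return (o+d*((z-o[2])/d[:,2])[:,None])[:,:2]
def rect(p):
    (x,y),(a,b),t=cv2.minAreaRect(np.array(p,np.float32)[:,:2]); return np.round([x,y,a,b,t],1)
E
python3 - <<'E'
from h import *
for n,boxes in(("top",dict(pack=(285,190,328,230),caddy=(420,190,512,238),slim=(365,215,398,260))),("side",dict(pack=(300,220,340,256),caddy=(355,138,415,194)))):
    c=dict(np.load(n+"0.npz")); W=world(c); I=c["image"]
    for k,(a,b,d,e) in boxes.items():
        w=W[b:e,a:d].reshape(-1,3); z=w[:,2]
        print(n,k,"zpct",np.round(np.percentile(z,[5,50,80,90,97,99]),1))
        for lo,hi in((-8,4),(14,24),(33,38.5),(38.5,43),(44,50),(51,56),(90,110)):
            m=(z>lo)&(z<hi)
            if 8<m.sum() and lo>0: print("  ",lo,hi,m.sum(),rect(w[m]),"med",np.round(np.median(w[m],0),1))
t=np.load("top0.npz")["image"];s=np.load("side0.npz")["image"]
A=cv2.resize(t[185:245,280:360],(400,300),interpolation=2);B=cv2.resize(t[190:250,420:515],(400,253),interpolation=2)
C=cv2.resize(s[215:260,295:345],(400,360),interpolation=2)[:300];D=cv2.resize(s[138:198,350:425],(400,320),interpolation=2)[:300]
B=np.pad(B,((0,47),(0,0),(0,0)))
cv2.imwrite("pics/crops.png",np.vstack([np.hstack([A,B]),np.hstack([C,D])])[...,::-1])
E
```

```text
top pack zpct [-3.7  0.2 36.  41.  46.4 49.2]Traceback (most recent call last):
  File "<stdin>", line 9, in <module>
  File "h.py", line 16, in rect
    (x,y),(a,b),t=cv2.minAreaRect(np.array(p,np.float32)[:,:2]); return np.round([x,y,a,b,t],1)
                  ~~~~~~~~~~~~~~~^^^^^^^^^^^^^^^^^^^^^^^^^^^^^^
cv2.error: OpenCV(4.12.0) /io/opencv/modules/imgproc/src/convhull.cpp:143: error: (-215:Assertion failed) total >= 0 && (depth == CV_32F || depth == CV_32S) in function 'convexHull'
```

```bash
sed -i 's/np.array(p,np.float32)\[:,:2\]/np.ascontiguousarray(np.array(p,np.float32)[:,:2])/' h.py
python3 - <<'E'
from h import *
for n,boxes in(("top",dict(pack=(285,190,328,230),caddy=(420,190,512,238),slim=(365,215,398,260))),("side",dict(pack=(300,220,340,256),caddy=(355,138,415,194)))):
    c=dict(np.load(n+"0.npz")); W=world(c); I=c["image"]
    for k,(a,b,d,e) in boxes.items():
        w=W[b:e,a:d].reshape(-1,3); z=w[:,2]
        print(n,k,"zpct",np.round(np.percentile(z,[5,50,80,90,97,99]),1))
        for lo,hi in((13,27),(30,55),(52,64),(88,112)):
            m=(z>lo)&(z<hi)
            if 8<m.sum() and lo>0: print("  ",lo,hi,m.sum(),rect(w[m]),"med",np.round(np.median(w[m],0),1),"mean",np.round(w[m].mean(0),1))
t=np.load("top0.npz")["image"];s=np.load("side0.npz")["image"]
A=cv2.resize(t[185:245,280:360],(400,300),interpolation=2);B=cv2.resize(t[190:250,420:515],(400,253),interpolation=2)
C=cv2.resize(s[215:260,295:345],(400,360),interpolation=2)[:300];D=cv2.resize(s[138:198,350:425],(400,320),interpolation=2)[:300]
B=np.pad(B,((0,47),(0,0),(0,0)))
cv2.imwrite("pics/crops.png",np.vstack([np.hstack([A,B]),np.hstack([C,D])])[...,::-1])
E
```

```text
top pack zpct [-3.7  0.2 36.  41.  46.4 49.2]
   30 55 350 [555.5 204.9  59.9  45.8  86.2] med [555.4 204.   40.6] mean [555.3 204.4  41.4]
top caddy zpct [ -3.2   2.2  21.2  49.9  97.9 100.7]
   13 27 639 [ 547.4 -246.6  221.3   67.8   84.9] med [ 545.7 -234.5   19.6] mean [ 546.5 -243.5   19.4]
   30 55 415 [ 552.5 -192.4   94.5   58.    84.2] med [ 554.  -178.5   47.8] mean [ 553.4 -183.2   47.4]
   52 64 131 [ 551.7 -197.6   83.3   57.5   84.6] med [ 553.7 -182.6   54.5] mean [ 552.5 -190.8   55.1]
   88 112 175 [ 547.3 -246.5   19.2   59.9   85.1] med [ 548.6 -244.5   98.9] mean [ 547.2 -244.9   98.4]
top slim zpct [-3.4  0.7 32.8 36.4 40.8 43.6]
   13 27 17 [480.1  -9.6  34.5  83.4  78.3] med [482.2   6.9  19.5] mean [481.8   3.3  19.8]
   30 55 370 [480.   -9.6  34.   87.3  78.8] med [480.3  -8.3  35. ] mean [480.1  -9.   35.7]
side pack zpct [-1.7  1.8 35.  41.  47.1 48.8]
   13 27 120 [538.7 219.   73.2  37.9  48.7] med [534.  233.9  20.7] mean [542.9 223.5  20.2]
   30 55 317 [552.6 206.4  63.8  49.   85.7] med [546.2 216.3  40.6] mean [548.2 213.6  40.6]
side caddy zpct [ -1.8   8.2  38.9  52.2  90.2 100.3]
   13 27 618 [ 575.1 -314.7  199.9  378.9   18.7] med [ 550.1 -294.8   19.9] mean [ 565.4 -300.1   19.7]
   30 55 546 [ 578.6 -226.3  125.   317.7   55.3] med [ 548.3 -202.    42.4] mean [ 558.5 -220.    42.2]
   52 64 99 [ 538.3 -203.1   57.5   97.4    6. ] med [ 544.8 -234.2   55.9] mean [ 543.4 -210.6   56.7]
   88 112 105 [ 543.8 -243.8   24.3   61.3   88.6] med [ 540.7 -239.3   97.5] mean [ 541.2 -240.2   96.4]
```

View pics/crops.png

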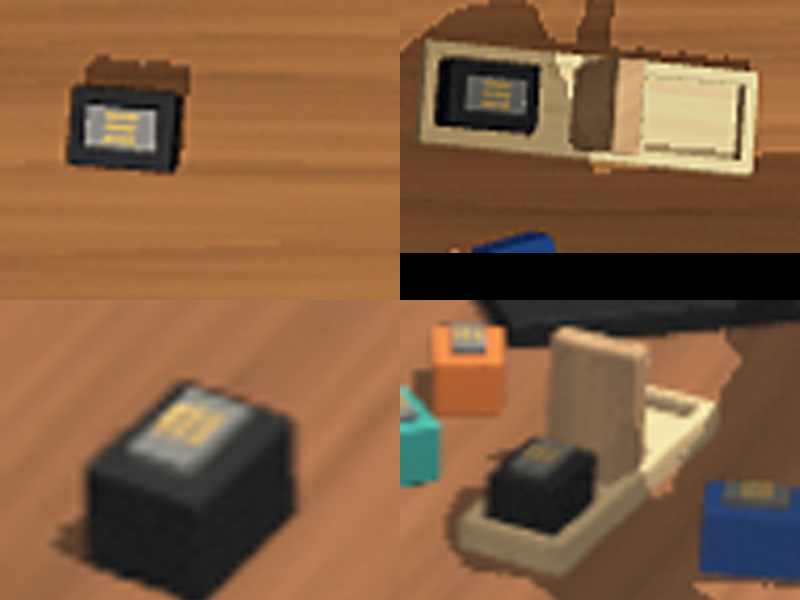

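The pack centre is about (555.5, 204.9) with its long axis at 86.2°. The caddy centre is about (547.4, -246.6) with its long axis at 84.9° and the empty pocket toward world -y, around (541.1, -316.2). Next I'll write the move helper.

```bash
cat > go.py <<'E'
import sys,numpy as np
from scipy.spatial.transform import Rotation as Ro
from cell import env
x,y,z,a=map(float,sys.argv[1:5]) # target TCP mm, world angle (deg) of tool y, tool down
s=env.sense(); R=Ro.from_rotvec(s["tcp_rot"]); best=None
for k in(a,a+180):
    t=np.radians(k); Y=np.array([np.cos(t),np.sin(t),0]); Z=np.array([0,0,-1.]); T=Ro.from_matrix(np.c_[np.cross(Y,Z),Y,Z])
    w=(R.inv()*T).as_rotvec()
    c=R.inv().apply(np.array([x,y,z])-s["position"])/10
    print("shift",np.round(c,2),"turn",np.round(np.degrees(w)/8,2))
print("pos",np.round(s["position"],1),"q",np.round(s["joint_positions"],2),"w",round(s["gripper_width"],1),"gf",round(s["gripper_force"],1),"F",np.round(s["force"],1),"t",s["time"])
E
python3 go.py 555.5 204.9 150 -3.8
```

```text
shift [ 59.09 -58.65   8.95] turn [-0.01 -0.01 -7.79]
shift [ 59.09 -58.65   8.95] turn [-1.000e-02  2.000e-02  1.471e+01]
pos [ 252.7 -570.8  238.1] q [-1.22  0.31  1.64 -0.    1.2  -0.07] w 85.6 gf 0.0 F [ 0.2 -0.5 -0.2] t 0.1
```

>>> arm_command([
  [[29.5, -29.3, 0], [0, 0, -4], 8],
  [[59.1, -58.65, 1], [0, 0, -7.79], 8],
  [[59.1, -58.65, 1], [0, 0, -7.79], 8],
  [[59.1, -58.65, 1], [0, 0, -7.79], 8],
  [[59.1, -58.65, 1], [0, 0, -7.79], 8],
  [[59.1, -58.65, 1], [0, 0, -7.79], 8],
  [[59.1, -58.65, 1], [0, 0, -7.79], 8],
  [[59.1, -58.65, 1], [0, 0, -7.79], 8],
])

```text
time: 1.1
position: [435.1, -103.9, 233.5]
tcp_rot: [2.294, 2.146, 0.0]
force: [0.7, 0.3, 0.1]
gripper_width: 80.0
gripper_force: 0.0
```

```bash
python3 go.py 555.5 204.9 150 -3.8
```

```text
shift [31.61  9.96  8.35] turn [ 0.  0. -0.]
shift [31.61  9.96  8.35] turn [ 0.  -0.  22.5]
pos [ 435.1 -103.9  233.5] q [-0.33 -0.04  2.04 -0.    1.14 -0.27] w 80.0 gf 0.0 F [0.7 0.3 0.1] t 1.1
```

>>> arm_command([
  [[31.6, 10, 0], [0, 0, 0], 7.5],
  [[31.6, 10, 0], [0, 0, 0], 7.5],
  [[31.6, 10, 0], [0, 0, 0], 7.5],
  [[31.6, 10, 4], [0, 0, 0], 7.5],
  [[31.6, 10, 8.3], [0, 0, 0], 7.5],
  [[31.6, 10, 8.3], [0, 0, 0], 7.5],
  [[31.6, 10, 8.3], [0, 0, 0], 7.5],
  [[31.6, 10, 8.3], [0, 0, 0], 7.5],
])

```text
time: 2.1
position: [555.3, 202.4, 150.5]
tcp_rot: [-2.293, -2.147, 0.002]
force: [0.5, -0.2, -0.4]
gripper_width: 75.2
gripper_force: 0.0
```

```bash
python3 go.py 555 205.2 22 -3.8; python3 - <<'E'
from cell import env
import cv2,numpy as np
t=env.read_camera("top")["image"];s=env.read_camera("side")["image"]
cv2.imwrite("pics/ab.png",np.vstack([cv2.resize(t[150:270,240:400],(533,400))[:300],cv2.resize(s[160:270,250:410],(533,366))[:300]])[...,::-1])
E
```

```text
shift [ 0.29 -0.04 12.85] turn [-0.01  0.01  0.  ]
shift [ 0.29 -0.04 12.85] turn [-1.00e-02 -1.00e-02 -2.25e+01]
pos [555.3 202.4 150.5] q [ 0.28  0.34  1.78 -0.    1.02  0.34] w 75.2 gf 0.0 F [ 0.5 -0.2 -0.4] t 2.1
```

View pics/ab.png

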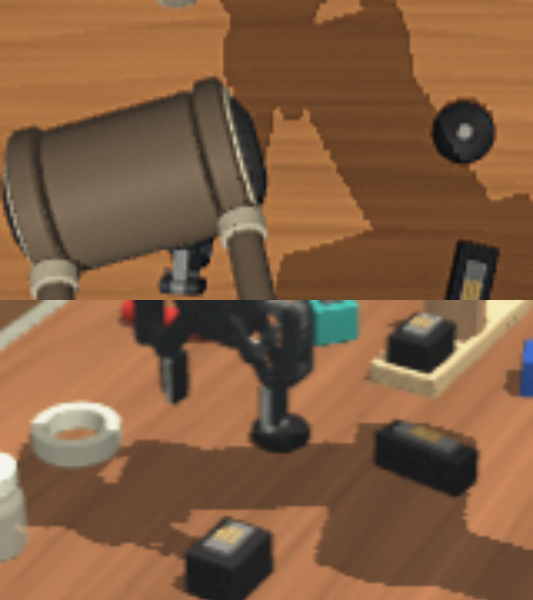

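The side view shows the open gripper standing above the pack with both fingers clear of it. I'll go down.

>>> arm_command([
  [[0.28, 0, 4], [0, 0, 0], 7.2],
  [[0.28, 0, 8], [0, 0, 0], 7.2],
  [[0.28, 0, 10.5], [0, 0, 0], 7.2],
  [[0.28, 0, 12], [0, 0, 0], 7.2],
  [[0.28, 0, 12.85], [0, 0, 0], 7.2],
  [[0.28, 0, 12.85], [0, 0, 0], 7.2],
  [[0.28, 0, 12.85], [0, 0, 0], 7.2],
])

```text
time: 3.08
position: [556.9, 205.9, 23.3]
tcp_rot: [2.293, 2.146, 0.003]
force: [0.1, -0.6, 0.2]
gripper_width: 72.0
gripper_force: 0.0
```

```bash
python3 go.py 555 205.2 22 -3.8
```

```text
shift [-0.08 -0.18  0.13] turn [ 0.02 -0.01 -0.  ]
shift [-0.08 -0.18  0.13] turn [-1.00e-02 -2.00e-02  2.25e+01]
pos [556.9 205.9  23.3] q [0.28 0.53 1.82 0.   0.79 0.35] w 72.0 gf 0.0 F [ 0.1 -0.6  0.2] t 3.075
```

>>> arm_command([
  [[-0.05, -0.15, 0.1], [0, 0, 0], 7.0],
  [[-0.05, -0.15, 0.1], [0, 0, 0], 6.0],
  [[-0.05, -0.15, 0.1], [0, 0, 0], 5.2],
  [[-0.05, -0.15, 0.1], [0, 0, 0], 4.6],
  [[-0.05, -0.15, 0.1], [0, 0, 0], 4.2],
  [[-0.05, -0.15, 0.1], [0, 0, 0], 4.2],
  [[-0.05, -0.15, 0.1], [0, 0, 0], 4.2],
  [[-0.05, -0.15, 0.1], [0, 0, 0], 4.2],
])

```text
time: 4.08
position: [554.4, 205.4, 21.4]
tcp_rot: [-2.294, -2.147, -0.0]
force: [-1.6, 0.1, 4.5]
gripper_width: 45.0
gripper_force: 62.9
```

```bash
python3 go.py 555 205.2 22 -3.8
```

```text
shift [-0.01  0.07 -0.06] turn [ 0. -0.  0.]
shift [-0.01  0.07 -0.06] turn [  0.    0.  -22.5]
pos [554.4 205.4  21.4] q [0.28 0.53 1.83 0.   0.78 0.35] w 45.0 gf 62.9 F [-1.6  0.1  4.5] t 4.075
```

>>> arm_command([
  [[0, 0, 0], [0, 0, 0], 5.5],
  [[0, 0, 0], [0, 0, 0], 7.2],
  [[0, 0, 0], [0, 0, 0], 7.2],
  [[0, 0, -4], [0, 0, 0], 7.2],
  [[0, 0, -10], [0, 0, 0], 7.2],
  [[-7, 0, -16], [0, 0, 0], 7.2],
  [[-13, 0, -16], [0, 0, 0], 7.2],
  [[-19, 0, -16], [0, 0, 0], 7.2],
])

```text
time: 5.08
position: [544.1, 33.6, 182.0]
tcp_rot: [2.29, 2.146, 0.005]
force: [0.6, -0.5, -0.1]
gripper_width: 72.1
gripper_force: 0.0
```

>>> arm_command([
  [[-6, 0, 0], [0, 0, 0], 7.2],
  [[-6, 0, 0], [0, 0, 0], 7.2],
  [[-6, 0, 0], [0, 0, 0], 7.2],
])

```text
time: 5.45
position: [538.9, -24.9, 179.7]
tcp_rot: [-2.295, -2.145, -0.001]
force: [-0.1, 1.2, -0.9]
gripper_width: 72.1
gripper_force: 0.0
```

```bash
cat > meas.py <<'E'
from h import *
from cell import env
import sys
c=env.read_camera("top"); np.savez(sys.argv[1],**c); W=world(c)
def m(box,lo,hi,xy=None):
    a,b,d,e=box; w=W[b:e,a:d].reshape(-1,3); k=(w[:,2]>lo)&(w[:,2]<hi); return rect(w[k]),k.sum()
print("pack",m((285,190,328,230),30,55)); print("caddy",m((420,190,512,238),13,27)); print("handle",m((420,190,512,238),88,112))
cc=dict(np.load("top0.npz"))
I=c["image"][188:232,283:330].astype(int); k=(I.sum(2)<170).astype(np.uint8)
from cv2 import connectedComponentsWithStats as cs
for n,im in(("old",cc["image"]),("new",c["image"])):
    k=(im[188:232,283:330].max(2)<75).astype(np.uint8); _,l,st,ce=cs(k); i=1+st[1:,4].argmax(); cn=np.argwhere(l==i)[:,::-1]+[283,188]
    print(n,"black comp",st[i],rect(onplane(c,cn,40)))
E
python3 meas.py top1; python3 go.py 555 205.2 22 -3.8;
```

```text
pack (array([556.1, 204.8,  59.9,  45.7,  86. ]), np.int64(350))
caddy (array([ 543.1, -294.9,  126. ,   68. ,   84.9]), np.int64(297))
handle (array([ 547.3, -245.8,   18.1,   59.8,   84.6]), np.int64(178))
old black comp [ 11  14  23  18 234] [555.4 202.3  61.9  45.6  86.3]
new black comp [ 11  14  23  17 236] [555.7 201.7  44.7  61.7   0.6]
shift [22.98  0.1  15.78] turn [-0. -0.  0.]
shift [22.98  0.1  15.78] turn [ 1.00e-02 -0.00e+00 -2.25e+01]
pos [538.9 -24.1 179.7] q [-0.13  0.21  1.89  0.    1.04 -0.06] w 71.6 gf 0.0 F [ 0.3  0.9 -0.5] t 5.5
```

>>> arm_command([
  [[6, 0, 0], [0, 0, 0], 7.2],
  [[12, 0, 0], [0, 0, 0], 7.2],
  [[18, 0, 0], [0, 0, 0], 7.2],
  [[22.95, 0.05, 3], [0, 0, 0], 7.2],
  [[22.95, 0.05, 5], [0, 0, 0], 7.2],
  [[22.95, 0.05, 9], [0, 0, 0], 7.2],
  [[22.95, 0.05, 10], [0, 0, 0], 7.2],
  [[22.95, 0.05, 10], [0, 0, 0], 7.2],
])

```text
time: 6.5
position: [553.9, 203.7, 79.1]
tcp_rot: [-2.293, -2.146, 0.003]
force: [0.2, 0.2, -0.3]
gripper_width: 71.7
gripper_force: 0.0
```

```bash
python3 go.py 554.6 205 22 -4
```

```text
shift [0.14 0.08 5.71] turn [-0.01  0.01  0.03]
shift [0.14 0.08 5.71] turn [-1.000e-02 -2.000e-02 -2.247e+01]
pos [553.9 203.7  79.1] q [ 0.28  0.44  1.82 -0.    0.89  0.35] w 71.7 gf 0.0 F [ 0.2  0.2 -0.3] t 6.5
```

>>> arm_command([
  [[0.12, 0.02, 3], [0, 0, 0], 7.0],
  [[0.12, 0.02, 5], [0, 0, 0], 6.5],
  [[0.12, 0.02, 5.7], [0, 0, 0], 6.0],
  [[0.12, 0.02, 5.7], [0, 0, 0], 5.2],
  [[0.12, 0.02, 5.7], [0, 0, 0], 4.6],
  [[0.12, 0.02, 5.7], [0, 0, 0], 4.2],
  [[0.12, 0.02, 5.7], [0, 0, 0], 4.2],
  [[0.12, 0.02, 5.7], [0, 0, 0], 4.2],
])

```text
time: 7.5
position: [555.8, 205.4, 23.9]
tcp_rot: [2.293, 2.146, 0.002]
force: [-0.6, -0.5, 5.7]
gripper_width: 44.6
gripper_force: 63.0
```

>>> arm_command([
  [[0, 0, 0], [0, 0, 0], 4.2],
  [[0, 0, 0], [0, 0, 0], 4.2],
])

```text
time: 7.75
position: [555.8, 205.4, 24.0]
tcp_rot: [2.293, 2.146, 0.002]
force: [-0.4, -0.5, 5.7]
gripper_width: 44.5
gripper_force: 63.0
```

```bash
python3 go.py 539.6 -316 170 -5.1
```

```text
shift [-52.13   1.86 -14.63] turn [ 0.01 -0.    0.16]
shift [-52.13   1.86 -14.63] turn [ 1.000e-02  2.000e-02 -2.234e+01]
pos [555.8 205.4  24. ] q [ 0.28  0.53  1.82 -0.    0.79  0.35] w 44.5 gf 63.0 F [-0.4 -0.5  5.7] t 7.75
```

>>> arm_command([
  [[0, 0, -4], [0, 0, 0], 4.2],
  [[0, 0, -9], [0, 0, 0], 4.2],
  [[-5, 0.2, -14.6], [0, 0, 0.16], 4.2],
  [[-11, 0.4, -14.6], [0, 0, 0.16], 4.2],
  [[-17, 0.6, -14.6], [0, 0, 0.16], 4.2],
  [[-23, 0.8, -14.6], [0, 0, 0.16], 4.2],
  [[-29, 1, -14.6], [0, 0, 0.16], 4.2],
  [[-35, 1.2, -14.6], [0, 0, 0.16], 4.2],
])

```text
time: 8.75
position: [543.0, -146.6, 168.1]
tcp_rot: [-2.317, -2.12, 0.0]
force: [0.5, 0.4, -2.5]
gripper_width: 44.5
gripper_force: 62.6
```

```bash
python3 go.py 539.6 -316 150 -5.1
```

```text
shift [-16.9    1.16   1.81] turn [-0. -0.  0.]
shift [-16.9    1.16   1.81] turn [  0.   -0.  -22.5]
pos [ 543.  -146.6  168.1] q [-0.34  0.27  1.84  0.    1.03 -0.25] w 44.5 gf 62.6 F [ 0.5  0.4 -2.5] t 8.75
```

>>> arm_command([
  [[-5, 0.4, 0], [0, 0, 0], 4.2],
  [[-10, 0.8, 0], [0, 0, 0], 4.2],
  [[-14, 1.1, 1], [0, 0, 0], 4.2],
  [[-16.9, 1.15, 1.8], [0, 0, 0], 4.2],
  [[-16.9, 1.15, 1.8], [0, 0, 0], 4.2],
  [[-16.9, 1.15, 1.8], [0, 0, 0], 4.2],
  [[-16.9, 1.15, 1.8], [0, 0, 0], 4.2],
])

```text
time: 9.62
position: [540.4, -312.9, 150.9]
tcp_rot: [-2.316, -2.122, -0.0]
force: [-0.6, -0.0, -1.7]
gripper_width: 45.2
gripper_force: 62.4
```

```bash
python3 go.py 539.6 -316 60 -5.1
```

```text
shift [-0.32 -0.05  9.09] turn [-0.   -0.    0.01]
shift [-0.32 -0.05  9.09] turn [ 1.000e-02 -0.000e+00 -2.249e+01]
pos [ 540.4 -312.9  150.9] q [-0.59  0.4   1.7   0.    1.04 -0.51] w 45.2 gf 62.4 F [-0.6 -0.  -1.7] t 9.625
```

>>> arm_command([
  [[-0.3, -0.05, 4], [0, 0, 0], 4.2],
  [[-0.3, -0.05, 7], [0, 0, 0], 4.2],
  [[-0.3, -0.05, 9], [0, 0, 0], 4.2],
  [[-0.3, -0.05, 9.8], [0, 0, 0], 4.2],
  [[-0.3, -0.05, 9.8], [0, 0, 0], 4.2],
  [[-0.3, -0.05, 9.8], [0, 0, 0], 4.2],
  [[-0.3, -0.05, 9.8], [0, 0, 0], 4.2],
])

```text
time: 10.5
position: [540.4, -317.7, 54.2]
tcp_rot: [2.316, 2.119, 0.001]
force: [-0.6, 0.2, -1.8]
gripper_width: 45.0
gripper_force: 62.4
```

```bash
python3 go.py 539.6 -316 31 -5.1; python3 - <<'E'
from cell import env
import cv2,numpy as np
cs={n:env.read_camera(n) for n in("top","side")}
for n in cs: np.savez(n+"2",**cs[n])
t=cs["top"]["image"];s=cs["side"]["image"]
cv2.imwrite("pics/over.png",np.vstack([cv2.resize(t[185:245,415:515],(500,300),interpolation=2),cv2.resize(s[130:200,350:430],(500,437),interpolation=2)[:300]])[...,::-1])
E
```

```text
shift [ 0.17 -0.1   2.32] turn [0.02 0.01 0.  ]
shift [ 0.17 -0.1   2.32] turn [-1.00e-02  2.00e-02 -2.25e+01]
pos [ 540.4 -317.7   54.2] q [-0.6   0.53  1.74  0.    0.87 -0.51] w 45.0 gf 62.4 F [-0.6  0.2 -1.8] t 10.5
```

View pics/over.png

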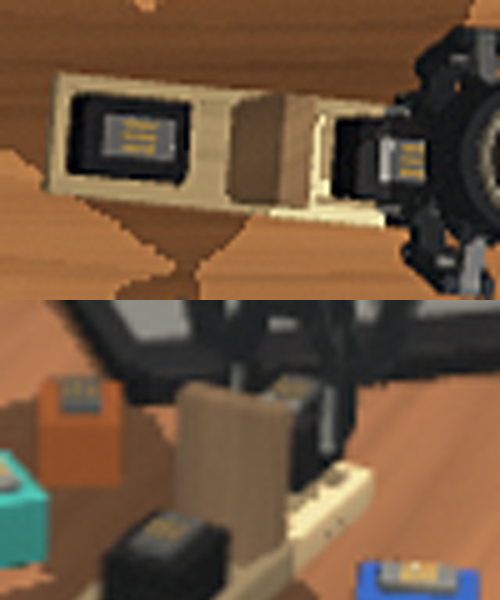

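The top crop shows the held pack's handle-side end at about full-image (482,209) to (481,224), over the empty pocket and clear of the handle. I'll measure it in the caddy's axes.

```bash
python3 - <<'E'
from h import *
c=dict(np.load("top2.npz")); W=world(c); a,b,d,e=476,200,500,232
w=W[b:e,a:d]; 
t=np.radians(84.9); cy=-np.array([np.cos(t),np.sin(t)]); cx=np.array([cy[1],-cy[0]])
# caddy/handle centre again
def m(box,lo,hi):
    a,b,d,e=box; v=W[b:e,a:d].reshape(-1,3); v=v[(v[:,2]>lo)&(v[:,2]<hi)]; return rect(v)
print("handle",m((440,190,482,238),88,112)); 
H=np.array([547.35,-246.3])
L=(w[...,:2]-H)@np.c_[cx,cy]
dark=c["image"][b:e,a:d].max(2)<110
for r in range(0,e-b): print(b+r," ".join(f"{int(z):3d}" for z in w[r,:,2]))
k=(w[...,2]>58)&(w[...,2]<84)&(L[...,1]<62)
print("pack part x range",L[k][:,0].min(),L[k][:,0].max(),"y min",np.sort(L[k][:,1])[:12].round(1),w[k][:,2].mean())
E
```

```text
handle [ 547.3 -245.6   18.3   59.8   86.3]
200   0   0  -1  -4  -3   1  -1  -2   1   1   0  -1  -1   1   0  -1   0   1  -4   0  -2  -1  98 102
201  -2   0  -4   0   0   0   0  -1  -4   0  -1  -1   3  -3   0  -2  -1   0  -2   0   0   1  -1  92
202  -3  -1   0   0  -4  -2   2   0  -2   0   3   0   0  -4  -1   2   0  -4   2   2  -2   3   2  92
203   3  -2   0  -1   1   0   1   4  -2  -1   0  -1  -2  -1   2  -4   3  -1   3   2  -2  93  98  95
204  97  98   2   0  -2   1  -1  -2   0   0  -1   0  -3   2   0   0  -2   0  60  67  74  95  99 111
205  98  96  19  20  18  16  19  20  18  18  17  20   1   0   2  -1   0   0  61  67  88  93  96 121
206  97  99  22  21  21  18  18  20  20  18  18  18  19  22  18  18  60  63  70  75  82  95  98 122
207  98 102  18  22  18  21  22  21  21  20  18  18  19  19  21  20  61  66 1112  77  84  95 111 121
208 101 101  17   5   6   7  35  39  53  58  66  66  69  70  68  69  68  71  67  75  79  81 115 123
209 100  97  21  10  14   8  36  45  52  62  62  67  67  69  69  70  69  68  69  70  70  70 116 121
210  99 100  18   7   4  10  37  49  54  58  64  71  69
[... 1586 characters left out ...]
  6   7   7   6  10  51  60  67  71  79  88  97 113 120 127
227  22  20  23  16  15  22  16  18  20  24  18  21  19  18  46  62  67  73  84  94  98 118 120 121
228  19  17  21  18  18  21  20  22  18  19  22  17  18  21  16  19  54  60  71  94  94 103 111 110
229  -1   0  -3   1   0   2   0  -4   5  21  18  21  19  19  17  21  58  64  70  91  99 104 106  94
230  -1  -1   0  -1  -1   1  -2   0   1  -4   0  -3   2   1  -3  -3  -1   0   6  93  97  95  97  99
231  -4   0   0   0   0  -1  -1   0  -4   2  -1  -3  -4  -2   0 1112   0   3   1   1   1  93  96 100
pack part x range -29.63259981833318 27.3081504736649 y min [40.2 41.2 41.3 41.4 41.5 41.5 41.7 41.7 41.7 41.8 41.9 42. ] 70.12840556612666
```

```bash
python3 - <<'E'
from h import *
c=dict(np.load("top2.npz")); W=world(c)
t=np.radians(84.9); cy=-np.array([np.cos(t),np.sin(t)]); cx=np.array([cy[1],-cy[0]]); H=np.array([547.35,-246.3]); A=np.c_[cx,cy]
w=W[209:224,480:487].reshape(-1,3); k=(w[:,2]>33)&(w[:,2]<62); L=(w[k][:,:2]-H)@A
print("end face y",L[:,1].mean(),L[:,1].std(), "want 40; slope dy/dx",np.polyfit(L[:,0],L[:,1],1),"dy/dz",np.polyfit(w[k][:,2],L[:,1],1)[0])
g=cv2.cvtColor(c["image"],cv2.COLOR_RGB2GRAY).astype(float)
for u in range(482,490):
    p=g[203:231,u]; print(u,p.astype(int)[:], end=" ")
    print()
w=W[206:227,486:490]; k=(w[...,2]>64)&(w[...,2]<80); L=(w[k][:,:2]-H)@A
print("top x range",L[:,0].min(),L[:,0].max(), rect(L))
# old_pack & rim for reference
v=W[196:232,424:472].reshape(-1,3); L=(v[:,:2]-H)@A
k=(v[:,2]>40)&(v[:,2]<62)&(L[:,1]<-30); print("other pack in caddy frame",rect(L[k]))
k=(v[:,2]>13)&(v[:,2]<27); print("rim x",L[k][:,0].min(),L[k][:,0].max())
E
```

```text
end face y 42.0118993415849 0.6521428021918615 want 40; slope dy/dx [2.01644308e-03 4.20112855e+01] dy/dz -0.013151754951717668
482 [ 69  65 150 154 158  90  25   5   9  12   9  10   5   9   8   3   6   7
   7   3   1  36 140 198 214 222 163 123] 
483 [ 70  65 151 156 162  68   0  10   9   9  12   9   9  16  15  15  15  12
  10   8   7  37 143 200 214 221 156 120] 
484 [ 71  62 128 153 165  71   1  12  10  14  11  15  16  15   9  16  15  16
  14  13   4  77 148 201 216 220 185 130] 
485 [ 70  61 129 155 167  74   4  15  15  17  18  13  13  12  15   9  13  10
   7  12   6   1 148 183 214 219 183 129] 
486 [ 72  61 131 157 135  50   0  10  15  14  10  20  27  30  25  31  27  33
  36  35  34   6 151 163 213 218 205 138] 
487 [ 73  64 108 153 135  54  14  23  29  28  26  45  49  47  50  50  52  48
  52  48  47  15 110 162 215 218 203 136] 
488 [ 73  67 108 155 134  50  23  29  31  27  47  48  45  46  45  45  46  45
  45  47  46  24 114 166 215 217 204 137] 
489 [ 73  67  84 152 167  74  20  32  27  25  42  44  44  44  41  43  43  42
  43  47  44  27 120 148 220 220 224 146] 
top x range -22.76199691530648 20.75465736884398 [-1.  46.2 43.1  9.9  3.8]
other pack in caddy frame [ -0.7 -70.5  45.9  60.9   0.6]
rim x -33.98313850024966 33.92932551355187
```

The held pack is 2.0 mm too far along the caddy's +y and 1.0 mm off in x. That agrees with the TCP reading, so I'll correct it and then lower.

>>> arm_command([
  [[0.18, -0.1, 0], [0, 0, 0], 4.2],
  [[0.18, -0.1, 0.5], [0, 0, 0], 4.2],
  [[0.18, -0.1, 0.5], [0, 0, 0], 4.2],
  [[0.18, -0.1, 0.5], [0, 0, 0], 4.2],
])

```text
time: 11.1
position: [538.5, -315.1, 47.6]
tcp_rot: [-2.317, -2.121, 0.0]
force: [0.2, 0.1, -2.0]
gripper_width: 45.0
gripper_force: 62.4
```

```bash
python3 go.py 539.5 -316 33 -5.1
```

```text
shift [-0.08  0.11  1.46] turn [-0. -0.  0.]
shift [-0.08  0.11  1.46] turn [  0.   -0.  -22.5]
pos [ 538.5 -315.1   47.6] q [-0.6   0.54  1.74 -0.    0.86 -0.51] w 45.0 gf 62.4 F [ 0.2  0.1 -2. ] t 11.1
```

>>> arm_command([
  [[-0.05, 0.06, 0.3], [0, 0, 0], 4.2],
  [[-0.05, 0.06, 0.6], [0, 0, 0], 4.2],
  [[-0.05, 0.06, 0.8], [0, 0, 0], 4.2],
  [[-0.05, 0.06, 0.8], [0, 0, 0], 4.2],
])

```text
time: 11.6
position: [539.0, -315.6, 39.5]
tcp_rot: [-2.317, -2.12, 0.0]
force: [0.4, -0.5, -2.5]
gripper_width: 44.7
gripper_force: 62.4
```

```bash
python3 go.py 539.5 -316 33 -5.1
```

```text
shift [-0.04  0.06  0.65] turn [-0. -0.  0.]
shift [-0.04  0.06  0.65] turn [ 0.00e+00 -1.00e-02 -2.25e+01]
pos [ 539.  -315.6   39.5] q [-0.6   0.55  1.74  0.    0.85 -0.51] w 44.7 gf 62.4 F [ 0.4 -0.5 -2.5] t 11.6
```

>>> arm_command([
  [[-0.02, 0.03, 0.3], [0, 0, 0], 4.2],
  [[-0.02, 0.03, 0.5], [0, 0, 0], 4.2],
  [[-0.02, 0.03, 0.6], [0, 0, 0], 4.2],
  [[-0.02, 0.03, 0.6], [0, 0, 0], 4.2],
])

```text
time: 12.1
position: [539.4, -315.9, 33.8]
tcp_rot: [-2.318, -2.121, 0.0]
force: [-0.8, 0.9, -1.9]
gripper_width: 44.4
gripper_force: 62.4
```

```bash
python3 go.py 539.5 -316 33 -5.1
```

```text
shift [-0.01  0.01  0.08] turn [-0. -0.  0.]
shift [-0.01  0.01  0.08] turn [  0.   -0.  -22.5]
pos [ 539.4 -315.9   33.8] q [-0.6   0.56  1.74  0.    0.84 -0.51] w 44.4 gf 62.4 F [-0.8  0.9 -1.9] t 12.1
```

>>> arm_command([
  [[0, 0, 0.1], [0, 0, 0], 4.2],
  [[0, 0, 0.2], [0, 0, 0], 4.2],
  [[0, 0, 0.2], [0, 0, 0], 4.2],
])

```text
time: 12.48
position: [539.6, -316.1, 32.0]
tcp_rot: [2.318, 2.121, 0.0]
force: [0.1, -0.1, -1.3]
gripper_width: 45.0
gripper_force: 62.4
```

>>> arm_command([
  [[0, 0, 0.1], [0, 0, 0], 4.2],
  [[0, 0, 0.1], [0, 0, 0], 4.2],
  [[0, 0, 0.1], [0, 0, 0], 4.2],
])

```text
time: 12.85
position: [539.6, -316.1, 31.9]
tcp_rot: [-2.318, -2.121, 0.0]
force: [-2.8, 1.8, 5.8]
gripper_width: 44.7
gripper_force: 63.2
```

The force rose about 8 N, so the pack is on the pocket floor. I'll let go and rise.

>>> arm_command([
  [[0, 0, 0], [0, 0, 0], 4.8],
  [[0, 0, 0], [0, 0, 0], 5.5],
  [[0, 0, 0], [0, 0, 0], 6.3],
  [[0, 0, 0], [0, 0, 0], 6.3],
  [[0, 0, -2], [0, 0, 0], 6.3],
  [[0, 0, -6], [0, 0, 0], 6.3],
  [[0, 0, -12], [0, 0, 0], 6.3],
  [[-6, 0, -15], [0, 0, 0], 6.3],
])

```text
time: 13.85
position: [537.3, -370.4, 184.7]
tcp_rot: [2.308, 2.122, 0.004]
force: [-0.4, -1.3, -0.0]
gripper_width: 62.8
gripper_force: 0.0
```

>>> arm_command([
  [[-6, 0, 0], [0, 0, 0], 5],
  [[-12, 0, 0], [0, 0, 0], 5],
  [[-14, 0, 0], [0, 0, 0], 5],
  [[-14, 0, 0], [0, 0, 0], 5],
])

```text
time: 14.35
position: [521.7, -512.2, 179.6]
tcp_rot: [2.32, 2.118, 0.001]
force: [0.2, 1.2, -0.4]
gripper_width: 50.1
gripper_force: 0.0
```

```bash
python3 - <<'E'
from h import *
from cell import env
c=env.read_camera("top");s=env.read_camera("side"); np.savez("top3",**c); W=world(c)
v=W[190:240,418:515].reshape(-1,3)
r=lambda lo,hi,q=v: rect(q[(q[:,2]>lo)&(q[:,2]<hi)])
print("caddy",r(13,27),"handle",r(88,112))
(hx,hy,*_ )=r(88,112); H=np.array([hx,hy]); C=r(13,27); 
t=np.radians(C[4] if C[2]>C[3] else C[4]-90); print(np.degrees(t))
cy=-np.array([np.cos(t),np.sin(t)]); cx=np.array([cy[1],-cy[0]]); L=(v[:,:2]-H)@np.c_[cx,cy]
for n,k in(("pack",L[:,1]>33),("other",L[:,1]<-33)):
    q=k&(v[:,2]>36)&(v[:,2]<66)&(abs(L[:,0])<28)&(abs(L[:,1])<105); print(n,rect(L[q]),"z med",np.median(v[q,2]),q.sum())
cv2.imwrite("pics/seat.png",np.vstack([cv2.resize(c["image"][185:245,415:515],(500,300),interpolation=2),cv2.resize(s["image"][130:200,350:430],(500,437),interpolation=2)[:300]])[...,::-1])
E
python3 go.py 546 -246 150 84.9
```

```text
caddy [ 547.3 -246.4  220.7   67.8   84.9] handle [ 547.3 -246.4   19.1   59.9   85.9]
84.9
pack [-0.5 69.8 60.8 45.8 89.7] z med 48.31082133256933 387
other [ -0.7 -71.1  45.8  60.3   0.5] z med 48.49924936639547 375
shift [26.45  0.04  2.93] turn [ 1.000e-02 -1.000e-02 -1.124e+01]
shift [26.45  0.04  2.93] turn [-1.000e-02 -1.000e-02  1.126e+01]
pos [ 522.3 -509.5  178.9] q [-0.83  0.56  1.4   0.    1.18 -0.75] w 50.1 gf 0.0 F [-0.9  0.6 -0.5] t 14.45
```

View pics/seat.png

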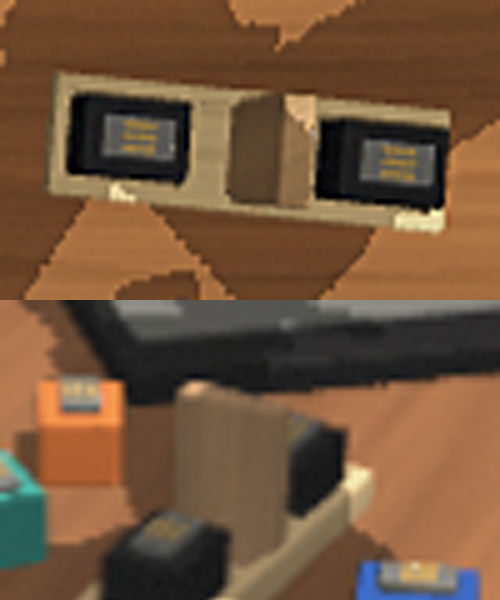

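Both packs are seated. The loaded pack sits at (-0.5, 69.8) mm in the caddy frame, square and at the same height as its twin, and nothing else has moved. Next I'll move to the handle and turn 90°.

>>> arm_command([
  [[4, 0, -1], [0, 0, 1.3], 5],
  [[8, 0, -1], [0, 0, 2.6], 5],
  [[12, 0, -1], [0, 0, 3.9], 5],
  [[16, 0, -1], [0, 0, 5.2], 5],
  [[20, 0, -1], [0, 0, 6.5], 5],
  [[24, 0, -1], [0, 0, 7.8], 5],
  [[26.4, 0, -1], [0, 0, 9.1], 5],
  [[26.4, 0, -1], [0, 0, 10.4], 5],
])

```text
time: 15.45
position: [545.2, -243.4, 189.0]
tcp_rot: [-3.14, -0.046, 0.001]
force: [-0.7, -0.8, 0.1]
gripper_width: 50.1
gripper_force: 0.0
```

```bash
python3 go.py 545.8 -246.2 130 84.9
```

```text
shift [0.05 0.29 5.89] turn [-1.000e-02 -2.000e-02 -2.165e+01]
shift [0.05 0.29 5.89] turn [-0.01  0.01  0.85]
pos [ 545.2 -243.4  189. ] q [-0.49  0.31  1.74  0.    1.09  1.05] w 50.1 gf 0.0 F [-0.7 -0.8  0.1] t 15.45
```

>>> arm_command([
  [[0.05, 0.25, 2], [0, 0, 0.85], 5],
  [[0.05, 0.25, 5], [0, 0, 0.85], 5],
  [[0.05, 0.25, 5.9], [0, 0, 0.85], 5],
  [[0.05, 0.25, 5.9], [0, 0, 0.85], 5],
  [[0.05, 0.25, 5.9], [0, 0, 0.85], 5],
])

```text
time: 16.08
position: [547.0, -250.6, 131.2]
tcp_rot: [3.138, -0.138, 0.003]
force: [0.6, -0.1, 0.5]
gripper_width: 50.3
gripper_force: 0.0
```

```bash
python3 go.py 545.8 -246.2 77 84.9
```

```text
shift [-0.17 -0.44  5.41] turn [ 2.000e-02  1.000e-02 -2.249e+01]
shift [-0.17 -0.44  5.41] turn [ 0.01 -0.01  0.01]
pos [ 547.  -250.6  131.2] q [-0.5   0.38  1.77  0.    0.98  1.16] w 50.3 gf 0.0 F [ 0.6 -0.1  0.5] t 16.075
```

>>> arm_command([
  [[-0.12, -0.4, 1], [0, 0, 0], 5],
  [[-0.12, -0.4, 2], [0, 0, 0], 5],
  [[-0.12, -0.4, 2], [0, 0, 0], 5],
  [[-0.12, -0.4, 2], [0, 0, 0], 5],
])

```text
time: 16.58
position: [545.2, -246.6, 109.6]
tcp_rot: [-3.138, 0.139, 0.001]
force: [0.4, -0.0, -0.6]
gripper_width: 50.5
gripper_force: 0.0
```

```bash
python3 go.py 545.8 -246.2 77 84.9
```

```text
shift [ 0.06 -0.05  3.26] turn [ -0.   -0.  -22.5]
shift [ 0.06 -0.05  3.26] turn [-0.  0.  0.]
pos [ 545.2 -246.6  109.6] q [-0.5   0.41  1.79 -0.    0.95  1.16] w 50.5 gf 0.0 F [ 0.4 -0.  -0.6] t 16.575
```

>>> arm_command([
  [[0.03, 0, 1], [0, 0, 0], 5],
  [[0.03, 0, 2.2], [0, 0, 0], 5],
  [[0.03, 0, 3.1], [0, 0, 0], 5],
  [[0.03, 0, 3.2], [0, 0, 0], 5],
  [[0.03, 0, 3.2], [0, 0, 0], 5],
])

```text
time: 17.2
position: [545.5, -246.6, 77.6]
tcp_rot: [-3.138, 0.139, 0.0]
force: [0.4, -0.5, 0.7]
gripper_width: 50.3
gripper_force: 0.0
```

```bash
python3 go.py 545.8 -246.2 77 84.9
```

```text
shift [ 0.02 -0.04  0.06] turn [ -0.   -0.  -22.5]
shift [ 0.02 -0.04  0.06] turn [-0.  0.  0.]
pos [ 545.5 -246.6   77.6] q [-0.5   0.45  1.8  -0.    0.89  1.16] w 50.3 gf 0.0 F [ 0.4 -0.5  0.7] t 17.2
```

>>> arm_command([
  [[0, 0, 0], [0, 0, 0], 4],
  [[0, 0, 0], [0, 0, 0], 3],
  [[0, 0, 0], [0, 0, 0], 2.4],
  [[0, 0, 0], [0, 0, 0], 1.9],
  [[0, 0, 0], [0, 0, 0], 1.4],
  [[0, 0, 0], [0, 0, 0], 1.4],
  [[0, 0, 0], [0, 0, 0], 1.4],
  [[0, 0, 0], [0, 0, 0], 1.4],
])

```text
time: 18.2
position: [545.7, -246.4, 78.1]
tcp_rot: [-3.138, 0.139, -0.0]
force: [-0.4, 2.1, 4.0]
gripper_width: 17.2
gripper_force: 60.1
```

The handle is gripped at 60 N. I'll lift slowly.

>>> arm_command([
  [[0, 0, -0.3], [0, 0, 0], 1.4],
  [[0, 0, -0.8], [0, 0, 0], 1.4],
  [[0, 0, -1.5], [0, 0, 0], 1.4],
  [[0, 0, -2.5], [0, 0, 0], 1.4],
  [[0, 0, -3.5], [0, 0, 0], 1.4],
  [[0, 0, -4.5], [0, 0, 0], 1.4],
  [[0, 0, -5.5], [0, 0, 0], 1.4],
  [[0, 0, -6.5], [0, 0, 0], 1.4],
])

```text
time: 19.2
position: [545.6, -246.6, 143.6]
tcp_rot: [3.138, -0.139, 0.0]
force: [-0.2, -0.5, -8.1]
gripper_width: 16.7
gripper_force: 58.7
```

>>> arm_command([
  [[0, 0, -1], [0, 0, 0], 1.4],
  [[0, 0, -2], [0, 0, 0], 1.4],
  [[0, 0, -2.8], [0, 0, 0], 1.4],
  [[0, 0, -3.3], [0, 0, 0], 1.4],
  [[0, 0, -3.5], [0, 0, 0], 1.4],
  [[0, 0, -3.5], [0, 0, 0], 1.4],
  [[0, 0, -3.5], [0, 0, 0], 1.4],
  [[0, 0, -3.5], [0, 0, 0], 1.4],
])

```text
time: 20.2
position: [545.3, -246.5, 177.4]
tcp_rot: [-3.138, 0.139, 0.001]
force: [0.4, -0.3, -8.4]
gripper_width: 17.1
gripper_force: 58.7
```

```bash
python3 go.py 545.8 -246.2 178 84.9; python3 - <<'E'
from cell import env
import cv2,numpy as np
t=env.read_camera("top")["image"];s=env.read_camera("side")["image"]
cv2.imwrite("pics/lift.png",np.vstack([cv2.resize(t[170:260,390:540],(500,300),interpolation=2),cv2.resize(s[80:180,320:460],(420,300),interpolation=2)[:, :].copy() if 0 else cv2.resize(s[90:180,320:470],(500,300),interpolation=2)])[...,::-1])
E
```

```text
shift [ 0.04 -0.03 -0.06] turn [-1.00e-02 -0.00e+00 -2.25e+01]
shift [ 0.04 -0.03 -0.06] turn [-0.  0.  0.]
pos [ 545.3 -246.5  177.4] q [-0.5   0.32  1.75  0.    1.07  1.16] w 17.1 gf 58.7 F [ 0.4 -0.3 -8.4] t 20.2
```

View pics/lift.png

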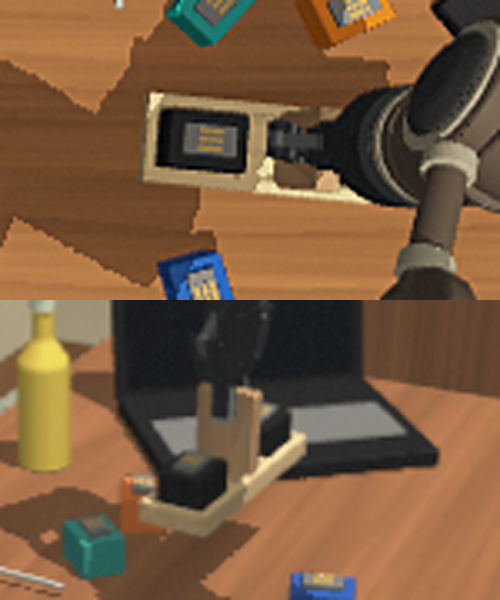

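The caddy hangs level about 10 cm up, held by its handle, with both packs in their pockets (side crop: full pack at (195,478), loaded pack at (272,430)). I'll let it settle briefly and hand in.

>>> arm_command([
  [[0, 0, 0], [0, 0, 0], 1.4],
  [[0, 0, 0], [0, 0, 0], 1.4],
  [[0, 0, 0], [0, 0, 0], 1.4],
  [[0, 0, 0], [0, 0, 0], 1.4],
])

```text
time: 20.8
position: [545.6, -246.6, 177.9]
tcp_rot: [3.138, -0.139, 0.0]
force: [0.0, -0.1, -7.6]
gripper_width: 17.3
gripper_force: 58.7
```

```bash
python3 -c "
from cell import env
print(env.close_job())"
```

```text
the job is handed in; nothing more can be done
None
```

I set the pack in the empty pocket, let go of it, lifted the caddy level by its handle about 10 cm off the bench, and handed the job in with the caddy still held there; the hand-in returned no verdict.

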